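Knock the brass cap out of its nest and stop it on the slide

ROBOT

A 6-joint arm with a two-finger parallel gripper is mounted at the origin on the work surface. World frame = base frame: x ahead of the robot, y to its left, z up, the work surface at z = 0. Lengths are in mm, angles in degrees, forces in N, time in s.
With the tool pointing down it reaches from about 300 to 850 mm from the base axis. Payload 4.2 kg.
Tool frame: the origin (TCP) lies at the very end of the fingers, on their centre line; the grasp point (between the pads) lies 19 mm behind it (env.grasp_offset is the distance from the TCP to the grasp point, in mm); z points along the fingers, y is the line along which they close (so a half turn about z gives the same grasp; the last joint's range is limited). The gripper opens to 91 mm and grips with 3 to 60 N. Pads are 32 mm wide; open, the fingers measure 118 mm over their backs; the gripper's body (76 mm by 178 mm) begins 60 mm behind the grasp point.
Start: joints at [-68.067, 18.312, 89.639, -0, 72.044, -1.146], TCP at [225.402, -528.996, 213.976] pointing down, gripper open.
Joint ranges: [-177.97, 177.97], [-48.28, 115.42], [12.27, 149.76], [-77.06, 257.06], [2.81, 150.46], [-146.56, 146.56]. Speed limits (degrees/s): [147.25, 147.25, 180, 180, 180, 180].

INTERFACE

Orientations are given as [roll, pitch, yaw] about the fixed x, y, z axes, in that order (R = Rz(yaw) Ry(pitch) Rx(roll)).
In Python, from workcell import env gives the robot as it stands. The module is installed in compiled form; this text tells all that it offers.
- The arm moves only by the tool send_rows, never from a script. Its argument "motion" is a list of rows, each an object of numbers: "tx", "ty", "tz": the shift along the tool's x, y, z in units of 500 mm (1.0 is 500 mm); "rx", "ry", "rz": the turn, a rotation vector about the tool's x, y, z in units of 30 degrees (1.0 is 30 degrees); "gripper": the closure, from -1 (fully open) to 1 (shut). In form: [{"tx": .., "ty": .., "tz": .., "rx": .., "ry": .., "rz": .., "gripper": ..}, ...]. A call has 1 to 12 rows; each row shifts and turns the commanded pose from where the row before left it, along the tool's axes as they then stand; what a row does not reach is not made up. A row lasts 1/8 s, in which the tool goes at most 62.5 mm and 10.7 degrees, less where a joint would pass 70% of its speed; a pose out of reach is approached as far as the arm can. A call with a number of a shift or a turn outside -1 to 1 is refused whole. A call with a gripper value outside its range is refused whole. The fingers move at their own pace and stop on an object; "grip_force" is the grip in N (left out, the last holds). Time passes only in rows, so rows that do not move let the fingers close. It gives the time, the measured TCP pose, the force, the opening and the grip force at its end, in the units of the state.
- env.state(): the state, without advancing time (a new reading comes with each control period).
- env.grab_frame(name): name is "scene" or "top" or "wrist"; returns a dict with "frame" (400x640x3 uint8, red, green, blue), "vertical_fov" (degrees; the focal length in pixels is half the picture's height over the tangent of half this angle, whatever the lens; pixels are square), "cx", "cy" (the principal point, pixels), "rvec" (rotation vector, rad) and "tvec" (3), from world to camera coordinates, as OpenCV has them; the wrist camera has in their place "T_tool_cam" (4x4, takes a point from camera to tool coordinates, whose origin is the TCP and whose axes are the flange's). Camera axes: x right, y down, z forward; pixel columns grow to the right and rows downward; lengths in mm; the calibration is good to about 2 mm. A picture is of the moment at which its call begins: read the wrist's pose just before it. There is no depth.
- env.job_done(): hands the job in; it is judged then, once.
The state is a dict: "time_s": time; "qpos": joint angles; "qvel": joint speeds; "effort": joint torques, N m; "ee_pos": TCP position; "ee_rot": TCP orientation; "force": force on the tool from outside, world axes, zero at the start; "torque": the same for the moment, N m; "gripper_width": finger opening in mm; "gripper_force": force on a finger pad.
Only numpy, scipy, OpenCV 4.12 (cv2) and the standard library are available. Lean on these libraries where they do the work, as an engineer would, in place of code of your own. Each camera call takes 0.05 s, during which the arm holds its last target. There are 200 camera calls.

TASK

A turned brass cap sits in the nest at the top of the knock-out fixture's slide: press the spring plunger beside the slide with one finger to pop the cap out, and stop the cap on the slide with your other finger before it runs off into the tray. Finish while holding it so: the plunger still pressed down, the cap clear of the nest, upright and at rest on the slide against your finger. Do not lift the cap, and leave everything else where it is.

Things in the scene. Friction and masses are not known exactly. Their poses are not given: they have to be found in the camera images.
- fixture: The knock-out fixture, bolted to the bench: dark steel base plate with a nest, a sloping slide and a tray at its foot. Origin on the bench; z up, the slide runs down towards its -x, y across the slide. Nest centre at (60, 0, 75) mm, the plunger's axis at x -12, y +46 mm. The tray (100 x 110 mm, 26 mm high) spans x -76 to -176 mm.
- slide: The steel slide with the aluminium nest block at its upper end, sloping at 18 degrees. Origin at the nest's centre in the sliding surface (z = 0); +x up the slope, z square to it. 40 mm wide between side rails 6 mm high; the nest is a round bore 36 mm across with a back wall 14 mm high at x +19 mm. A freed cap slides down at once and is off in about half a second.
- cap: The polished brass cap in the nest: 34 mm across, straight-sided for its lower 14 mm, domed above with a small button on top, 28 mm high, about 140 g. Origin at the centre of its foot, z along its axis (square to the slide). Seated, its foot is 5.5 mm below the sliding surface. It is clear of the nest when its centre is more than 36 mm down the slide from the nest's centre.
- plunger_top (a point): Centre of the top of the spring plunger's flat round steel head (24 mm across), beside the slide; 68 mm above the bench when up, 60 mm when down. When down it is 8 mm higher than the sliding surface abreast of it (75 mm down the slope), so that two fingertips at one height can press it and stand across the slide just above its rails.
- plunger (a joint): Travel of the plunger, m: 0 up, 0.008 right down. A spring (2 N at first, 5 N at the bottom, plus about 1.5 N to raise the cap) returns it. Through a rocker it raises the ejector under the cap by the same amount; the cap comes free of the nest's edge at about 0.0055.
- tray_cap1: A finished brass cap like the one in the nest, standing in the fixture's tray; leave alone. Origin at the centre of its foot.
- tray_cap2: Another finished brass cap in the tray; leave alone. Origin at the centre of its foot.
- finial: Small brass lamp finial standing on the bench next to the fixture, 31 mm across, 55 mm high; leave alone. Origin at the centre of its foot.
- candle_cup: Open brass candle cup standing on the bench next to the fixture, 42 mm across, 34 mm high; leave alone. Origin at the centre of its foot.
- dish: Shallow brass dish, 112 mm across, 16 mm high, on the bench beyond; leave alone. Origin at the centre of its foot.
- sconce_arm: S-shaped brass lamp arm with two lamp-holders lying on the bench, 150 mm long, 22 mm high; leave alone. Origin under its middle.
- screwdriver: Screwdriver lying on the bench, 200 mm long; leave alone.
- lamp_body: Brass lamp column with two side arms standing on the bench, 210 mm high, foot 96 mm across; leave alone. Origin at the centre of its foot.
- slide_foot (a point): Middle of the slide's lower edge, on the sliding surface, 129 mm down the slope from the nest's centre, about 35 mm above the bench; a cap that gets here drops into the tray. (The surface is 52 mm above the bench at 75 mm down the slope, 60 mm at 50 mm.)
Not all that is in view belongs to the job. Leave any blue or purple look-alike of the cap alone.

How it is judged (in metres and radians):
On the way, in this order (a step that is already met when the one before it is completed fails the run):
1. the plunger is pressed, the cap still in the nest (value of joint plunger above 0.004 m and x of cap in the frame of slide above -0.01 m).
2. the cap has popped out and is caught on the slide by a finger while the plunger is still down (value of joint plunger above 0.004 m and x of cap in the frame of slide between -0.118 and -0.034 m and contact force between the fingers and cap above 0.03 N and linear speed of cap below 0.02 m/s), for 0.2 s.
At the end, for the whole second after the job is handed in: The plunger is still pressed (more than 4 mm) and the cap rests on the slide against a finger: its centre 34 to 118 mm down the slide from the nest's centre, its foot on the surface (within 4 mm), its axis within 0.15 rad of square to the slide, not moving (value of joint plunger above 0.004 m and x of cap in the frame of slide between -0.118 and -0.034 m and y of cap in the frame of slide between -0.015 and 0.015 m and z of cap in the frame of slide below 0.004 m and angle between the z axis of cap and the z axis of slide, either way round below 0.15 rad and contact force between the fingers and cap above 0.03 N and linear speed of cap below 0.01 m/s); the arm keeps its last pose, push and grip.
It fails at once if the cap is lifted off the slide (its foot more than 12 mm above the sliding surface) (z of cap in the frame of slide above 0.012 m).
It fails at once if the cap runs off the slide into the tray (x of cap in the frame of slide below -0.13 m).
It fails at once if a bystander is moved by more than 15 mm (distance of any of tray_cap1, tray_cap2, finial, candle_cup, dish, sconce_arm, screwdriver, lamp_body from where it was at the start of the episode above 0.015 m).
It also fails if it takes over 32 s, if anything falls off the work surface, if the arm or the gripper's body presses on something with over 40 N, if the wrist force passes 120 N, or if a joint passes its speed limit or range.

## Working session

There is one attempt and no reset: what is moved stays moved. The work goes in short steps, Python scripts to look and compute and a tool call to move; the robot and the scene stay as the last step left them, time stands still between calls to the robot, and variables do not carry over. Pictures are saved under pics/ and viewed, at most 10 in all, crops included, and the job is handed in when it is done.

Besides the shell and the picture viewer there is one more tool, called after "Emit:" by a JSON object that holds its "name" and its "arguments", one argument or row to a line. send_rows: Moves the arm, as the interface text tells. Shifts and turns lie within -1 to 1; 1 stands for 500 mm of shift or 30 degrees of turn. Its arguments: {"type":"object","properties":{"motion":{"type":"array"},"grip_force":{"type":"number"}},"required":["motion"]}

```bash
mkdir -p pics; cat > h.py <<'E'
import numpy as np, cv2
from workcell import env
def cam(name):
    d=env.grab_frame(name); f=200/np.tan(np.radians(d["vertical_fov"])/2)
    K=np.array([[f,0,d["cx"]],[0,f,d["cy"]],[0,0,1]]); return d,K
def ray(d,K,u,v,z):
    R=cv2.Rodrigues(np.array(d["rvec"],float))[0]; t=np.array(d["tvec"],float).ravel()
    c=-R.T@t; r=R.T@np.linalg.inv(K)@[u,v,1]; return c+r*(z-c[2])/r[2]
def proj(d,K,P):
    return cv2.projectPoints(np.array(P,float).reshape(-1,1,3),np.array(d["rvec"],float),np.array(d["tvec"],float),K,None)[0].reshape(-1,2)
E
python3 - <<'E'
from h import *
for n in("scene","top"):
    d,K=cam(n); cv2.imwrite(f"pics/{n}.png",d["frame"][:,:,::-1]); print(n,K[0,0],d["cx"],d["cy"],d["rvec"],d["tvec"])
print(env.state())
E
```

```text
scene 373.091936920236 319.96748008418876 197.76209904094046 [ 1.07138166  2.62637497 -0.72546323] [ 432.91739789 -297.83817572 1194.77515046]
top 433.2908809324021 312.79145173445835 199.12316850024365 [ 2.1629042  -2.12825124  0.15652643] [ -45.9018688   607.91419283 1131.99802553]
{'time_s': 0.1, 'qpos': array([-6.80667222e+01,  1.83466160e+01,  8.96994053e+01, -1.96596427e-05,
        7.20440719e+01, -1.14568329e+00]), 'qvel': array([ 0.08264287, -0.07127317, -0.20263197,  0.07390213,  0.00348786,
        0.03333505]), 'effort': array([ 3.29408849e-04, -4.13331878e+01, -2.32510436e+01,  7.28698005e-02,
        4.21856332e-02, -7.17006674e-05]), 'ee_pos': array([ 225.23259064, -528.55736951,  213.21808522]), 'ee_rot': array([-1.79909925e+02, -1.78268778e-03,  2.30789658e+01]), 'force': array([-0.11214833,  0.29250284,  0.25227616]), 'torque': array([-0.01027706, -0.02564518,  0.00239743]), 'gripper_force': 0.0, 'gripper_width': 91.21109135077324}
```

View pics/scene.png

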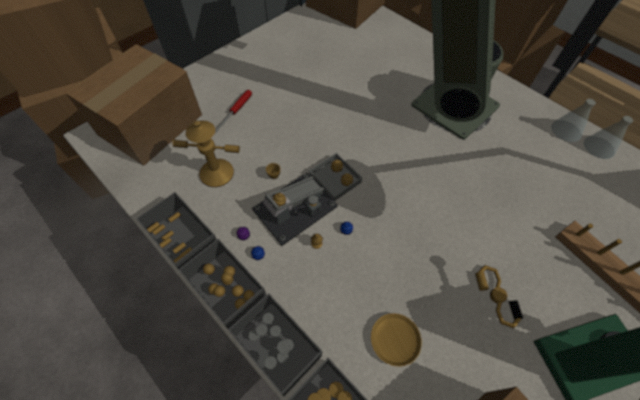

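View pics/top.png

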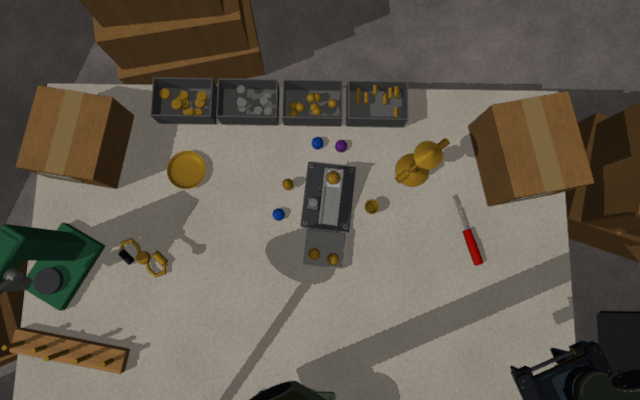

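The fixture is at about (328,205) in the top picture, with the plunger on the slide's left at (312,203). Cap candidates, by top pixel:
- nest cap (333,177)
- tray caps (314,254) and (333,259)
- finial (288,184)
- candle cup (371,206)
- blue (317,143) and (278,214), purple (341,146)

By the description it is the brass cap in the nest, (333,177). I'll check it in a close crop.

```bash
python3 - <<'E'
from h import *
d,K=cam("top"); c=d["frame"][130:280,260:400,::-1]
cv2.imwrite("pics/c1.png",cv2.resize(c,None,fx=4,fy=4,interpolation=cv2.INTER_CUBIC))
for u,v,z in [(333,177,95),(312,203,68),(317,143,20),(328,205,0),(303,265,26),(347,266,26)]: print(u,v,ray(d,K,u,v,z).round(1))
E
```

```text
333 177 [660.5 -88.1  95. ]
312 203 [594.7 -34.2  68. ]
317 143 [772.6 -45.4  20. ]
328 205 [599.1 -79.1   0. ]
303 265 [431.3 -12.5  26. ]
347 266 [ 430.5 -131.2   26. ]
```

View pics/c1.png

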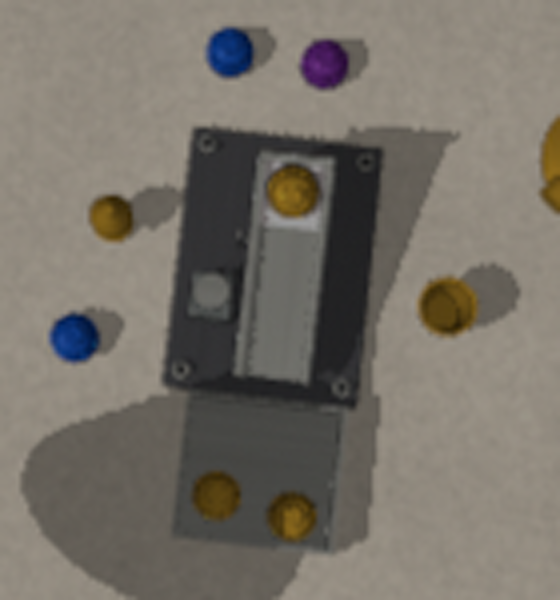

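The crop shows a brass cap with a button in the aluminium nest at crop (293,190), so top (333.3,177.5). The plunger head is at crop (212,291), so (313,202.8). The slide runs down to the tray, and the blue and purple balls are apart from it. Next I fit the fixture pose.

```bash
cat > fit.py <<'E'
from h import *
from scipy.optimize import least_squares
s,c=np.sin(np.radians(18)),np.cos(np.radians(18))
M=np.array([[-12,46,68],[60-22.5*s,0,75+22.5*c],[-176,55,26],[-176,-55,26],[60-129*c,0,75-129*s]])
U=np.array([[212,291],[293,190],[175,535],[330,550],[273,379]])/4+[260,130]
def w(p,M):
    a=p[2]; return np.c_[M[:,0]*np.cos(a)-M[:,1]*np.sin(a)+p[0],M[:,0]*np.sin(a)+M[:,1]*np.cos(a)+p[1],M[:,2]]
E
python3 - <<'E'
from fit import *
d,K=cam("top")
r=least_squares(lambda p:(proj(d,K,w(p,M))-U).ravel(),[600,-80,0]); p=r.x
print(p,np.degrees(p[2]),r.fun.reshape(-1,2).round(2)); print(w(p,M).round(1))
d,K=cam("scene"); q=proj(d,K,w(p,M)); print(q.round(1))
im=d["frame"][:,:,::-1][140:260,230:380]; im=cv2.resize(im,None,fx=5,fy=5,interpolation=cv2.INTER_CUBIC)
for a,b in q: cv2.circle(im,(int((a-230+.5)*5),int((b-140+.5)*5)),4,(0,0,255),1)
cv2.imwrite("pics/c2.png",im)
E
```

```text
[ 6.04693938e+02 -8.37307496e+01 -9.28491599e-02] -5.319864991525278 [[ 0.01 -0.61]
 [-0.02  0.53]
 [-0.68  0.01]
 [ 1.13  0.75]
 [-0.44 -0.72]]
[[ 597.   -36.8   68. ]
 [ 657.5  -88.6   96.4]
 [ 434.6  -12.6   26. ]
 [ 424.4 -122.2   26. ]
 [ 542.3  -77.9   35.1]]
[[312.9 198. ]
 [280.  193.7]
 [362.1 175.8]
 [335.9 150.9]
 [317.1 182.6]]
```

View pics/c2.png

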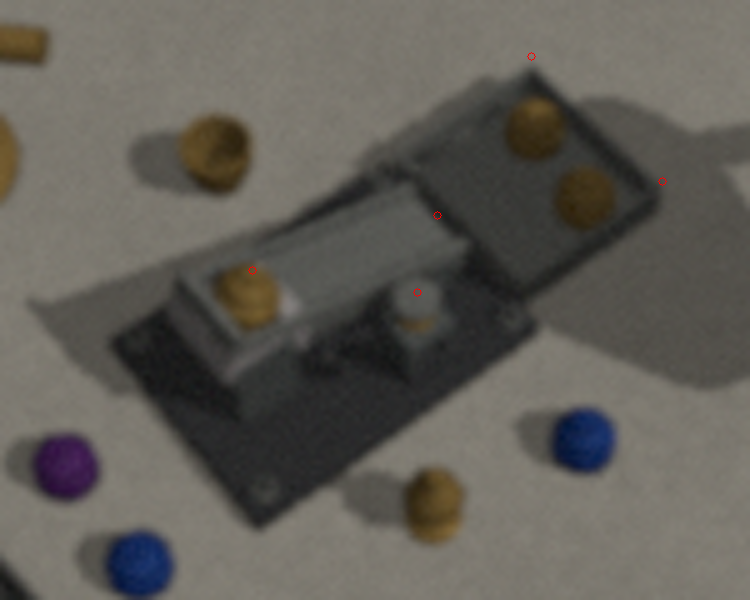

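Emit:
{"name": "send_rows", "arguments": {
  "motion": [
    {"tx": 0.086,"ty": -0.0484,"gripper": 0.28},
    {"tx": 0.086,"ty": -0.0484,"gripper": 0.28},
    {"tx": 0.086,"ty": -0.0484,"gripper": 0.28},
    {"tx": 0.086,"ty": -0.0484,"gripper": 0.28},
    {"tx": 0.086,"ty": -0.0484,"gripper": 0.28},
    {"tx": 0.086,"ty": -0.0484,"gripper": 0.28},
    {"tx": 0.086,"ty": -0.0484,"gripper": 0.28},
    {"tx": 0.086,"ty": -0.0484,"gripper": 0.28},
    {"tx": 0.086,"ty": -0.0484,"gripper": 0.28},
    {"tx": 0.086,"ty": -0.0484,"gripper": 0.28},
    {"tx": 0.086,"ty": -0.0484,"gripper": 0.28},
    {"tx": 0.086,"ty": -0.0484,"gripper": 0.28}
  ]
}}

```text
invalid input at $.motion[0]: expected keys tx, ty, tz, rx, ry, rz, gripper
```

Emit:
{"name": "send_rows", "arguments": {
  "motion": [
    {"rz": 0.237,"gripper": 0.28},
    {"rz": 0.237,"gripper": 0.28},
    {"rz": 0.237,"gripper": 0.28},
    {"rz": 0.237,"gripper": 0.28},
    {"gripper": 0.28},
    {"gripper": 0.28}
  ]
}}

```text
invalid input at $.motion[0]: expected keys tx, ty, tz, rx, ry, rz, gripper
```

```bash
python3 - <<'E'
from h import *
s=env.state(); d,K=cam("wrist"); print(s["time_s"],s["ee_pos"],s["ee_rot"],s["gripper_width"],s["force"],K[0,0],d["cx"],d["cy"],d["T_tool_cam"])
cv2.imwrite("pics/w1.png",d["frame"][:,:,::-1])
E
```

```text
0.25 [ 225.32260843 -528.79344114  213.58411884] [-1.79957236e+02  3.10052653e-04  2.30780957e+01] 91.38861992487507 [-0.2166872  -0.24402968 -0.73862605] 330.70000647524597 316.5843463341672 200.65596471000234 [[ 3.32767018e-04 -9.65341780e-01 -2.60988768e-01  7.16471534e+01]
 [ 9.99999538e-01  5.56606271e-04 -7.83744168e-04 -5.21746021e-01]
 [ 9.01848975e-04 -2.60988386e-01  9.65341519e-01 -1.70575424e+02]
 [ 0.00000000e+00  0.00000000e+00  0.00000000e+00  1.00000000e+00]]
```

View pics/w1.png

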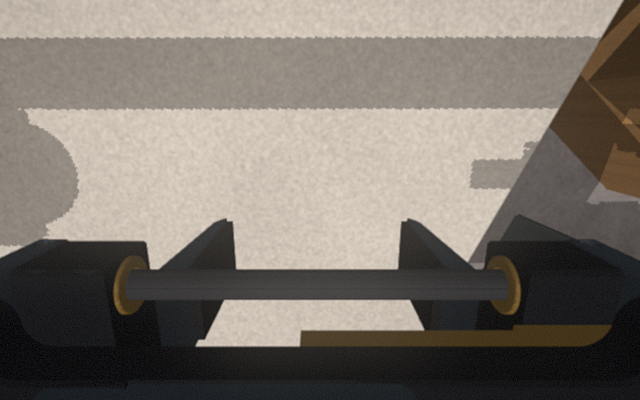

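The move was refused because every row needs all the keys. The picture shows only bare bench and the open fingers, with tips near (230,220) and (403,220). I'll resend with full rows.

Emit:
{"name": "send_rows", "arguments": {
  "motion": [
    {"tx": 0.086,"ty": -0.0484,"tz": 0,"rx": 0,"ry": 0,"rz": 0,"gripper": 0.28},
    {"tx": 0.086,"ty": -0.0484,"tz": 0,"rx": 0,"ry": 0,"rz": 0,"gripper": 0.28},
    {"tx": 0.086,"ty": -0.0484,"tz": 0,"rx": 0,"ry": 0,"rz": 0,"gripper": 0.28},
    {"tx": 0.086,"ty": -0.0484,"tz": 0,"rx": 0,"ry": 0,"rz": 0,"gripper": 0.28},
    {"tx": 0.086,"ty": -0.0484,"tz": 0,"rx": 0,"ry": 0,"rz": 0,"gripper": 0.28},
    {"tx": 0.086,"ty": -0.0484,"tz": 0,"rx": 0,"ry": 0,"rz": 0,"gripper": 0.28},
    {"tx": 0.086,"ty": -0.0484,"tz": 0,"rx": 0,"ry": 0,"rz": 0,"gripper": 0.28},
    {"tx": 0.086,"ty": -0.0484,"tz": 0,"rx": 0,"ry": 0,"rz": 0,"gripper": 0.28},
    {"tx": 0.086,"ty": -0.0484,"tz": 0,"rx": 0,"ry": 0,"rz": 0,"gripper": 0.28},
    {"tx": 0.086,"ty": -0.0484,"tz": 0,"rx": 0,"ry": 0,"rz": 0,"gripper": 0.28},
    {"tx": 0.086,"ty": -0.0484,"tz": 0,"rx": 0,"ry": 0,"rz": 0,"gripper": 0.28},
    {"tx": 0.086,"ty": -0.0484,"tz": 0,"rx": 0,"ry": 0,"rz": 0,"gripper": 0.28}
  ]
}}

```text
time_s: 1.8
ee_pos: [587.1, -58.2, 213.9]
ee_rot: [180.0, -0.0, 23.1]
force: [0.8, -0.6, 0.3]
gripper_width: 33.1
gripper_force: 0.0
```

Emit:
{"name": "send_rows", "arguments": {
  "motion": [
    {"tx": 0,"ty": 0,"tz": 0,"rx": 0,"ry": 0,"rz": 0.237,"gripper": 0.28},
    {"tx": 0,"ty": 0,"tz": 0,"rx": 0,"ry": 0,"rz": 0.237,"gripper": 0.28},
    {"tx": 0,"ty": 0,"tz": 0,"rx": 0,"ry": 0,"rz": 0.237,"gripper": 0.28},
    {"tx": 0,"ty": 0,"tz": 0,"rx": 0,"ry": 0,"rz": 0.237,"gripper": 0.28},
    {"tx": 0,"ty": 0,"tz": 0,"rx": 0,"ry": 0,"rz": 0,"gripper": 0.28},
    {"tx": 0,"ty": 0,"tz": 0,"rx": 0,"ry": 0,"rz": 0,"gripper": 0.28}
  ]
}}

```text
time_s: 2.55
ee_pos: [586.2, -59.6, 213.9]
ee_rot: [180.0, 0.0, -5.3]
force: [-0.3, 0.2, -0.4]
gripper_width: 32.8
gripper_force: 0.0
```

```bash
python3 - <<'E'
from fit import *
from scipy.spatial.transform import Rotation as Ro
s=env.state(); d,K=cam("wrist"); print(s["time_s"],s["ee_pos"],s["ee_rot"],s["gripper_width"],s["force"])
R=Ro.from_euler("xyz",s["ee_rot"],degrees=True).as_matrix(); T=np.eye(4);T[:3,:3]=R;T[:3,3]=s["ee_pos"]
W=np.linalg.inv(T@np.array(d["T_tool_cam"])); np.savez("w2.npz",W=W,K=K)
X=w([604.7,-83.7,-.0928],M); q=cv2.projectPoints(X,cv2.Rodrigues(W[:3,:3])[0],W[:3,3],K,None)[0].reshape(-1,2); print(q.round(1))
im=d["frame"][:,:,::-1].copy()
for a,b in q:
    if abs(a)<2000 and abs(b)<2000: cv2.circle(im,(int(a),int(b)),3,(0,0,255),1)
cv2.imwrite("pics/w2.png",im)
E
```

```text
2.55 [586.2172708  -59.58948452 213.89682506] [ 1.79994089e+02  5.07359722e-03 -5.26181113e+00] 32.81948743894819 [-0.32739516  0.22512065 -0.41699245]
[[292.  178.1]
 [343.  108.6]
 [289.6 302.9]
 [379.3 303. ]
 [336.4 217.3]]
```

View pics/w2.png

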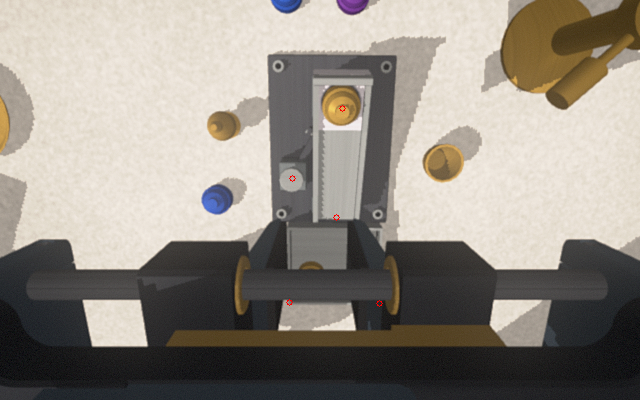

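The wrist view confirms the fit. The plunger at (291,176) and the cap button at (341,104) are 2 to 4 px from prediction, so the fixture is about 2 mm further in x, and the yaw is aligned. I'll correct by a small shift and descend to just above the plunger.

Emit:
{"name": "send_rows", "arguments": {
  "motion": [
    {"tx": 0.003,"ty": -0.0024,"tz": 0.06,"rx": 0,"ry": 0,"rz": 0,"gripper": 0.28},
    {"tx": 0,"ty": 0,"tz": 0.07,"rx": 0,"ry": 0,"rz": 0,"gripper": 0.28},
    {"tx": 0,"ty": 0,"tz": 0.07,"rx": 0,"ry": 0,"rz": 0,"gripper": 0.28},
    {"tx": 0,"ty": 0,"tz": 0.05,"rx": 0,"ry": 0,"rz": 0,"gripper": 0.28},
    {"tx": 0,"ty": 0,"tz": 0.02,"rx": 0,"ry": 0,"rz": 0,"gripper": 0.28},
    {"tx": 0,"ty": 0,"tz": 0,"rx": 0,"ry": 0,"rz": 0,"gripper": 0.28},
    {"tx": 0,"ty": 0,"tz": 0,"rx": 0,"ry": 0,"rz": 0,"gripper": 0.28}
  ]
}}

```text
time_s: 3.48
ee_pos: [588.8, -58.6, 80.2]
ee_rot: [180.0, -0.1, -5.3]
force: [0.1, 0.5, 1.2]
gripper_width: 32.6
gripper_force: 0.0
```

```bash
python3 - <<'E'
from h import *
s=env.state(); print(s["time_s"],s["ee_pos"],s["gripper_width"],s["force"])
d,K=cam("wrist"); a=d["frame"][:,:,::-1]
d,K=cam("scene"); b=d["frame"][:,:,::-1][140:260,230:380]; b=cv2.resize(b,(500,400),interpolation=cv2.INTER_CUBIC)
cv2.imwrite("pics/w3.png",np.hstack([a[:,190:490],b]))
E
```

```text
3.475 [588.82436941 -58.63292097  80.16023883] 32.57544061301992 [0.08221295 0.52140703 1.19727082]
```

View pics/w3.png

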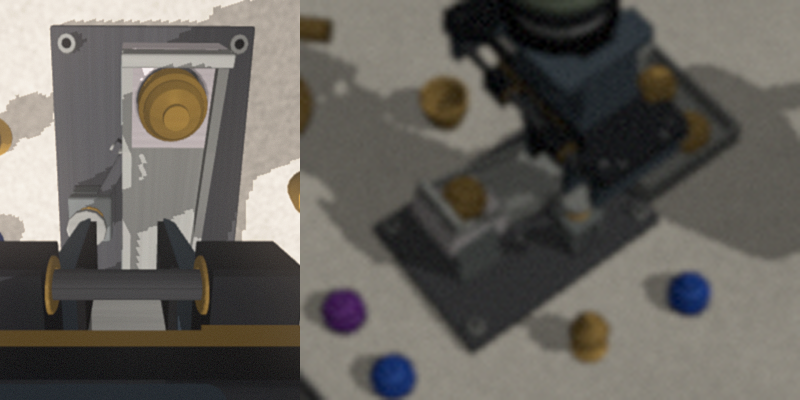

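Cap still seated. The left finger is over the plunger's near half, and the right finger is inside the rails. I'll check the overlap by projection.

```bash
python3 - <<'E'
from fit import *
from scipy.spatial.transform import Rotation as Ro
s=env.state(); d,K=cam("wrist"); C=np.linalg.inv(np.array(d["T_tool_cam"]))
P=lambda X:(lambda Y:cv2.projectPoints(Y,np.zeros(3),np.zeros(3),K,None)[0].reshape(-1,2)-[190,0])((C[:3,:3]@np.atleast_2d(X).T).T+C[:3,3])
print("tips",P(np.array([[16.,-23,0],[16,23,0],[16,-16.4,0],[16,-30,0]])).round(1))
R=Ro.from_euler("xyz",s["ee_rot"],degrees=True).as_matrix()
for o in ([604.7,-83.7],[606.5,-83.2]):
    X=np.r_[M[:2],[[-12+12,46,68],[-12-0,0,51.6],[-12,20,57.6],[-12,-20,57.6]]]
    print(P((w([*o,-.0928],X)-s["ee_pos"])@R).round(1))
E
```

```text
tips [[ 83.6 217.4]
 [168.5 217.5]
 [ 95.8 217.4]
 [ 70.7 217.4]]
[[ 87.6 226.9]
 [177.9 111.7]
 [ 86.9 207.2]
 [163.2 218.2]
 [131.7 221.2]
 [196.7 221.2]]
[[ 86.3 224. ]
 [176.5 107.7]
 [ 85.7 204.3]
 [162.2 215.5]
 [130.7 218.5]
 [195.8 218.5]]
```

Emit:
{"name": "send_rows", "arguments": {
  "motion": [
    {"tx": 0,"ty": 0,"tz": 0.01,"rx": 0,"ry": 0,"rz": 0,"gripper": 0.28},
    {"tx": 0,"ty": 0,"tz": 0.01,"rx": 0,"ry": 0,"rz": 0,"gripper": 0.28},
    {"tx": 0,"ty": 0,"tz": 0.003,"rx": 0,"ry": 0,"rz": 0,"gripper": 0.28},
    {"tx": 0,"ty": 0,"tz": 0.003,"rx": 0,"ry": 0,"rz": 0,"gripper": 0.28},
    {"tx": 0,"ty": 0,"tz": 0.003,"rx": 0,"ry": 0,"rz": 0,"gripper": 0.28},
    {"tx": 0,"ty": 0,"tz": 0,"rx": 0,"ry": 0,"rz": 0,"gripper": 0.28},
    {"tx": 0,"ty": 0,"tz": 0,"rx": 0,"ry": 0,"rz": 0,"gripper": 0.28}
  ]
}}

```text
time_s: 4.5
ee_pos: [587.8, -58.5, 64.6]
ee_rot: [180.0, 0.0, -5.4]
force: [-1.8, -1.0, 4.6]
gripper_width: 32.8
gripper_force: 2.3
```

The force matches the spring at about 3.4 mm of travel. I'll press on slowly.

Emit:
{"name": "send_rows", "arguments": {
  "motion": [
    {"tx": 0,"ty": 0,"tz": 0.002,"rx": 0,"ry": 0,"rz": 0,"gripper": 0.28},
    {"tx": 0,"ty": 0,"tz": 0.001,"rx": 0,"ry": 0,"rz": 0,"gripper": 0.28},
    {"tx": 0,"ty": 0,"tz": 0.002,"rx": 0,"ry": 0,"rz": 0,"gripper": 0.28},
    {"tx": 0,"ty": 0,"tz": 0.002,"rx": 0,"ry": 0,"rz": 0,"gripper": 0.28},
    {"tx": 0,"ty": 0,"tz": 0.002,"rx": 0,"ry": 0,"rz": 0,"gripper": 0.28},
    {"tx": 0,"ty": 0,"tz": 0.002,"rx": 0,"ry": 0,"rz": 0,"gripper": 0.28},
    {"tx": 0,"ty": 0,"tz": 0,"rx": 0,"ry": 0,"rz": 0,"gripper": 0.28},
    {"tx": 0,"ty": 0,"tz": 0,"rx": 0,"ry": 0,"rz": 0,"gripper": 0.28},
    {"tx": 0,"ty": 0,"tz": 0,"rx": 0,"ry": 0,"rz": 0,"gripper": 0.28},
    {"tx": 0,"ty": 0,"tz": 0,"rx": 0,"ry": 0,"rz": 0,"gripper": 0.28}
  ]
}}

```text
time_s: 5.75
ee_pos: [587.9, -58.5, 60.2]
ee_rot: [180.0, -0.0, -5.4]
force: [-4.2, 0.5, 12.4]
gripper_width: 32.8
gripper_force: 6.3
```

```bash
python3 - <<'E'
from h import *
s=env.state(); print(s["time_s"],s["ee_pos"],s["gripper_width"],s["force"])
d,K=cam("wrist"); a=d["frame"][:,:,::-1]
d,K=cam("scene"); b=d["frame"][:,:,::-1][140:260,230:380]; b=cv2.resize(b,(500,400),interpolation=cv2.INTER_CUBIC)
cv2.imwrite("pics/w4.png",np.hstack([a[:,190:490],b]))
E
```

```text
5.75 [587.85577571 -58.51588252  60.18080092] 32.81928258039871 [-4.19952433  0.52152248 12.43264885]
```

View pics/w4.png

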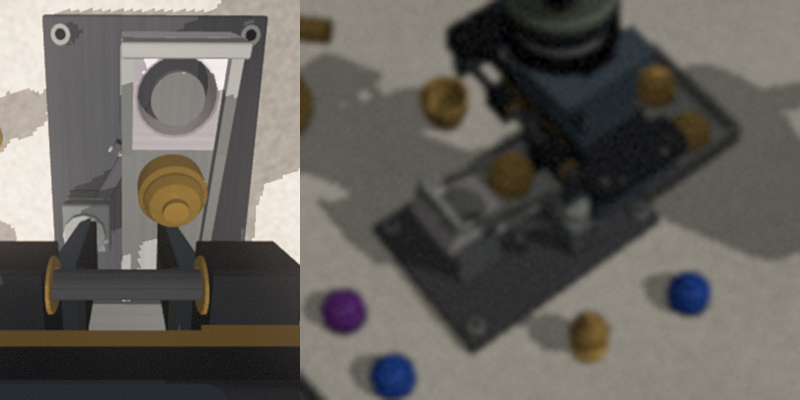

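The cap is out of the nest, which is empty at (177,95). It rests upright at (172,190) against the right finger, and the plunger is fully down. I'll hold half a second, confirm it is at rest, and hand in.

Emit:
{"name": "send_rows", "arguments": {
  "motion": [
    {"tx": 0,"ty": 0,"tz": 0,"rx": 0,"ry": 0,"rz": 0,"gripper": 0.28},
    {"tx": 0,"ty": 0,"tz": 0,"rx": 0,"ry": 0,"rz": 0,"gripper": 0.28},
    {"tx": 0,"ty": 0,"tz": 0,"rx": 0,"ry": 0,"rz": 0,"gripper": 0.28},
    {"tx": 0,"ty": 0,"tz": 0,"rx": 0,"ry": 0,"rz": 0,"gripper": 0.28}
  ]
}}

```text
time_s: 6.35
ee_pos: [587.9, -58.5, 60.2]
ee_rot: [180.0, -0.0, -5.4]
force: [-4.8, -0.0, 12.1]
gripper_width: 32.8
gripper_force: 6.3
```

```bash
python3 - <<'E'
from h import *
a=cv2.imread("pics/w4.png")[140:235,120:220].astype(int); d,K=cam("wrist")
b=d["frame"][:,190:490,::-1][140:235,120:220].astype(int); m=abs(a-b).mean(); print("diff",m,env.state()["ee_pos"],env.state()["force"])
if m<4: print(env.job_done())
E
```

```text
diff 1.8756491228070176 [587.85371577 -58.51918085  60.18213098] [-4.29680691  0.20299522 12.16075135]
the job is handed in; nothing more can be done
None
```

I handed the job in with the plunger held down, the cap out of the nest and at rest upright on the slide against the finger, and nothing else touched; no verdict came back.

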